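# Hang the rinsing basket in the spring-gate drip hook

## Robot

A 6-joint arm with a two-finger parallel gripper is mounted at the origin on the work surface. World frame = base frame: x ahead of the robot, y to its left, z up, the work surface at z = 0. Lengths are in mm, angles in rad, forces in N, time in s.
With the tool pointing down it reaches from about 275 to 750 mm from the base axis. Payload 10.2 kg.
Tool frame: the origin (TCP) lies at the very end of the fingers, on their centre line; the grasp point (between the pads) lies 19 mm behind it (ctrl.grip_depth is the distance from the TCP to the grasp point, in mm); z points along the fingers, x is the direction in which the jaws open and shut, and the axes are right-handed (so a half turn about z gives the same grasp; the last joint's range is limited). The gripper opens to 85 mm and grips with 20 to 120 N. Pads are 22 mm wide; open, the fingers measure 114 mm over their backs; the gripper's body (76 mm by 85 mm) begins 54 mm behind the grasp point. The pads swing forward as they close: fully open they stand 13 mm farther back than shut.
Start: joints at [-1.463, 0.313, 1.498, -0, 1.331, -0.223], TCP at [170.507, -496.547, 231.294] pointing down, gripper open.
Joint ranges: [-2.94, 2.94], [-0.97, 2.17], [0.19, 2.56], [-1.23, 4.37], [0.02, 3.11], [-2.88, 2.88]. Speed limits (rad/s): [2.39, 2.39, 3.01, 3.14, 3.14, 3.14].

## Interface

Orientations are given as a unit quaternion [w, x, y, z].
In Python, from rig import ctrl gives the robot as it stands.
- The arm moves only by the tool play_rows, never from a script. Its argument "motion" is a list of rows, each a list of 2 entries, a list of its own where there are three numbers: the shift along the tool's x, y, z in mm, then the turn, a rotation vector about the tool's x, y, z in degrees. A call has 1 to 20 rows; each row shifts and turns the commanded pose from where the row before left it, along the tool's axes as they then stand; what a row does not reach is not made up. A row lasts 1/12 s, in which the tool goes at most 41.7 mm and 7.16 degrees, less where a joint would pass 70% of its speed; a pose out of reach is approached as far as the arm can. A call with a gripper value outside its range is refused whole. "fingers" is the finger opening in mm, from 0 to 85.4, set as the call begins (left out, the last holds). The fingers move at their own pace and stop on an object; "squeeze" is the grip in N (left out, the last holds). Time passes only in rows, so rows that do not move let the fingers close. It gives the time, the measured TCP pose, the force and the opening at its end, in the units of the state.
- ctrl.sense(): the state, without advancing time (a new reading comes with each control period).
- ctrl.capture(name): name is "scene" or "top"; returns the picture (400x640x3 uint8, red, green, blue); there is no depth.
- ctrl.get_calibration(name): a dict with "K" (3x3 intrinsics, pixels), "k1" (the pictures are not rectified: a ray, as slopes to the right and down, at radius r is drawn at 1 + k1 r^2 times it, then the intrinsics apply), "R" (3x3) and "t" (3): a world point X has camera coordinates R X + t. Camera axes: x right, y down, z forward; pixel columns grow to the right and rows downward; lengths in mm; the calibration is good to about 2 mm. A picture is of the moment at which its call begins. get_calibration takes no time and is no camera call.
- ctrl.finish_job(): hands the job in, once; it reports no verdict.
Trained networks look in the newest picture that a camera, given by its name, has taken for a name from the list of things; names that differ only in an ending like _2 or _b are one class to them, and where a whole thing is asked for, a point or a joint stands for the part that bears it (a point fixed in the world has none). Each returns a list of dicts, best first, with "p" (0 to 1); they miss things now and then, are a little off and sometimes report something else, mostly with a low value. They report only what shows in the picture. A call takes as long as a camera call. They do not tell look-alikes from the thing itself.
- ctrl.spot_in(camera, name): "position" ([column, row] as shares, 0 to 1, of the picture: columns of its width, rows of its height, amid what is visible of it).
The state is a dict: "time_s": time; "joints": joint angles; "dq": joint speeds; "tau": joint torques, N m; "eef_pos": TCP position; "ee_rot": TCP orientation; "force": force on the tool from outside, world axes, zero at the start; "wrist_torque": the same for the moment, N m; "grip_width": opening from 0.0 (shut) to 1.0 (fully open).
Only numpy, scipy, OpenCV 4.12 (cv2) and the standard library are available. Lean on these libraries where they do the work, as an engineer would, in place of code of your own. Each camera call takes 0.05 s, during which the arm holds its last target. There are 200 camera calls.

## Task

Hang the rinsing basket on the drip stand by its bail's hanging bar (the lower rung): bring the hook's nose in under the bar, then press the bar gently down through the sprung orange gate until the gate snaps shut above it. Tug the basket up against the shut gate to feel that it holds, then lower it to the bottom of the hook and let go, so that it hangs still and upright. Never force the hook, and leave the bottle, the jar and the beaker where they are.

Things in the scene. Friction and masses are not known exactly. Their poses are not given: they have to be found in the camera images.
- basket: loose steel rinsing basket, about 260 g, upright on the bench; origin at the centre of its underside, z up. Round cup 64 mm wide at the foot, 68 at the rim, 38 high. A rigid bail of 7 mm round bar stands over it, in its y-z plane: two uprights at y = +-26 mm (45 clear between) joined by two straight rungs along y, the lower one being the hanging bar. The same turned half round.
- basket_bar (a point): middle of the bail's lower rung, the hanging bar, on its centre line, 145 mm above the basket's underside. Below it the bail is open down to the cup's rim, 103 mm; above it, open up to the top rung, which has its centre line 57 mm above this point and carries the grip.
- basket_grip (a point): centre of the blue grip block on the bail's top rung, 20 x 20 x 34 mm (tall), faces square to the basket's x and y; 217 mm above the underside, 72 mm above the hanging bar's centre line
- stand: fixed drip stand: white base tray 190 x 130 mm, rim 14 mm high. Origin on the bench exactly below the hook's seat, where the middle of a hung bail bar comes to rest. The steel hook lies in the stand's x-z plane (y = 0): an upward-open U of 10 mm round bar, nose at x = -21 to -11 mm, shank at x = +11 to +21 mm, 22 mm clear between; nose on the -x side.
- seat_low (a point): point of the stand straight above its origin, 165 mm up: the LOWEST place the hook's seat can be. The hook's clamp is set anew each time and not measured: a seated bar's centre line is anywhere from 0 to 36 mm above this point. Relative to the seated bar's centre line: underside of the hook -14 mm, tip of the nose +32 mm, top of the arm +45 mm.
- rod_top (a point): top of the 12 mm upright rod behind the hook, 258 mm above the bench, at stand x = +95 mm; the hook's arm (10 mm bar) runs from the shank back to a clamp on this rod, cushioned in rubber (gives 1 mm per 12 N up or down). The hook must not be loaded above 35 N.
- gate (a joint): orange sprung gate, 28 mm long, bridging the hook's mouth from its hinge on the shank to the nose: 0 = shut, grows as it swings down (1.5 rad at most). A bar pressed down in mid-mouth meets it 31 to 36 mm above its seat, needs 8 to 13 N, and 3 to 10 mm above the seat the gate slips past and snaps shut over it. Tugged up, the bar meets the shut gate 18 to 24 mm above the seat; it does not open upward.
- amber_bottle: bystander: amber glass bottle, 60 mm wide, 140 mm tall; origin at the centre of its underside
- jar: bystander: white jar with green cap, 60 mm wide, 75 mm tall; origin at the centre of its underside
- beaker: bystander: white cup, 60 mm wide at the rim, 70 mm tall; origin at the centre of its underside
Mind the look-alikes: they are no part of the job. Of the things that look like the basket, take the one that is farthest to the robot's right at the start. Several things have the shape of the stand; the one meant has the colours described above.

How it is judged (in metres and radians):
On the way, in this order (a step that is already met when the one before it is completed fails the run):
1. the hanging bar, in the mouth of the hook, presses the gate open (value of joint gate above 0.5 rad and contact force between basket and gate_c0 above 1 N and horizontal distance between basket_bar and stand below 0.014 m), for 0.05 s.
2. the gate has snapped shut above the hanging bar, and the basket is tugged up against it with more than 2 N (value of joint gate below 0.08 rad and contact force between basket and gate_c0 above 2 N and z of basket_bar in the frame of stand below 0.235 m and horizontal distance between basket_bar and stand below 0.014 m), for 0.03 s.
At the end, for the whole second after the job is handed in: the hanging bar rests in the bottom of the hook (middle within 10 mm of the stand's origin seen from above, 160 to 205 mm up), the gate shut above it (below 0.08 rad) and bearing under 0.3 N; the basket hangs on the stand, upright within 0.2 rad and still (below 0.05 m/s) (value of joint gate below 0.08 rad and horizontal distance between basket_bar and stand below 0.01 m and z of basket_bar in the frame of stand between 0.16 and 0.205 m and contact force between basket and gate_c0 below 0.3 N and contact force between basket and stand above 0.8 N and angle between basket's own z axis and vertical below 0.2 rad and linear speed of basket below 0.05 m/s); the robot touches nothing.
It fails at once if the basket pushes on the stand or its hook with more than 35 N (contact force between basket and stand above 35 N).
It fails at once if the robot pushes on the stand or its hook with more than 15 N (contact force between any of the arm, the fingers and stand above 15 N).
It fails at once if the amber bottle is moved by more than 30 mm (distance of amber_bottle from where it was at the start of the episode above 0.03 m).
It fails at once if the jar is moved by more than 30 mm (distance of jar from where it was at the start of the episode above 0.03 m).
It fails at once if the beaker is moved by more than 30 mm (distance of beaker from where it was at the start of the episode above 0.03 m).
It also fails if it takes over 64 s, if anything falls off the work surface, if the arm or the gripper's body presses on something with over 40 N, if the wrist force passes 120 N, or if a joint passes its speed limit or range.

## Working session

There is one attempt and no reset: what is moved stays moved. The work goes in short steps, Python scripts to look and compute and a tool call to move; the robot and the scene stay as the last step left them, time stands still between calls to the robot, and variables do not carry over. Pictures are saved under pics/ and viewed, about 8 in all and at most 12, crops included, and the job is handed in when it is done.

Besides the shell and the picture viewer there is one more tool, called after "Request:" as name(argument=value, ...) on one line, values as JSON. play_rows: Moves the arm, as the interface text tells. Its arguments: {"type":"object","properties":{"motion":{"type":"array"},"fingers":{"type":"number"},"squeeze":{"type":"number"}},"required":["motion"]}

```bash
ls; mkdir -p pics; python3 - <<'E'
from rig import ctrl
import cv2
s=ctrl.sense();print(s)
for n in("scene","top"):
    im=ctrl.capture(n);cv2.imwrite(f"pics/{n}0.png",im[:,:,::-1]);c=ctrl.get_calibration(n);print(n,c)
    for k in("basket","basket_bar","basket_grip","stand","rod_top","gate"):
        print(k,[(round(d['position'][0]*640,1),round(d['position'][1]*400,1),round(d['p'],2)) for d in ctrl.spot_in(n,k)])
print(ctrl.grip_depth)
E
```

```text
pics
{'time_s': 0.0, 'joints': array([-1.46338699e+00,  3.13461689e-01,  1.49846536e+00,  4.50041588e-05,
        1.33101085e+00, -2.23427586e-01]), 'dq': array([-0.00042426,  0.0012715 , -0.00200211,  0.00016912,  0.00060136,
       -0.00214016]), 'tau': array([ 1.08480916e-03, -4.12267721e+01, -2.59739631e+01, -1.95608436e-04,
        4.15503295e-03,  9.90211646e-06]), 'eef_pos': array([ 170.49441457, -496.26180827,  230.71845871]), 'ee_rot': array([-5.16922992e-04,  8.13886954e-01, -5.81022868e-01, -4.30918531e-04]), 'force': array([-0.46764551,  0.48716625,  0.06661667]), 'wrist_torque': array([ 0.00119902, -0.0001327 , -0.03401842]), 'grip_width': 0.9982625344543241}
scene {'K': array([[368.27242979,   0.        , 319.20241413],
       [  0.        , 368.27242979, 206.84655743],
       [  0.        ,   0.        ,   1.        ]]), 'k1': -0.01870438221693602, 'R': array([[-0.39702194,  0.91767511, -0.01568324],
       [ 0.54136828,  0.22035003, -0.81139771],
       [-0.74114368, -0.3306331 , -0.584284  ]]), 't': array([ 190.2677928 , -125.53051689, 1283.20261202])}
basket [(278.3
[... 502 characters left out ...]
   ,   0.        ,   1.        ]]), 'k1': -0.024999885637910065, 'R': array([[ 0.02348476, -0.99966216,  0.01113665],
       [-0.99101038, -0.02474621, -0.13147646],
       [ 0.13170764, -0.00794884, -0.99125673]]), 't': array([  20.26459957,  523.29010177, 1433.48002698])}
basket [(388.8, 199.6, 0.97), (306.0, 227.9, 0.84), (347.5, 170.2, 0.69)]
basket_bar [(310.7, 232.1, 0.79), (388.2, 201.0, 0.63), (347.3, 166.4, 0.57)]
basket_grip [(306.0, 231.3, 0.89), (389.9, 204.0, 0.74), (346.7, 163.9, 0.68)]
stand [(274.6, 170.9, 0.92), (240.1, 263.8, 0.62), (390.2, 200.1, 0.57)]
rod_top [(239.3, 257.9, 0.83), (393.1, 257.4, 0.78), (274.9, 165.9, 0.61)]
gate [(271.1, 172.2, 0.25)]
18.700000000000003
```

```bash
python3 - <<'E'
import cv2,numpy as np
a=cv2.imread("pics/scene0.png");cv2.imwrite("pics/s1.png",cv2.resize(a[130:380,170:500],None,fx=2.4,fy=2.4,interpolation=3)[:600])
a=cv2.imread("pics/top0.png");cv2.imwrite("pics/t1.png",cv2.resize(a[110:310,190:450],None,fx=3,fy=3,interpolation=3))
E
```

```text
(no output)
```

View pics/s1.png

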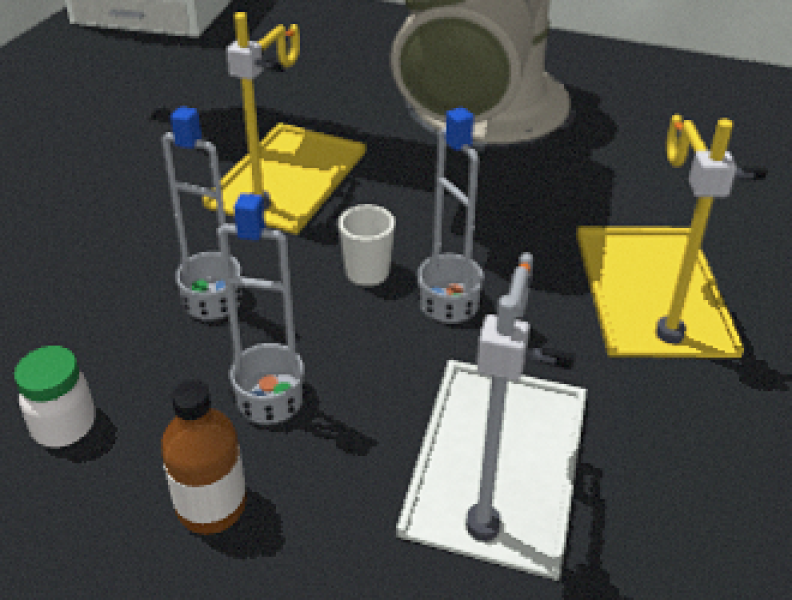

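View pics/t1.png

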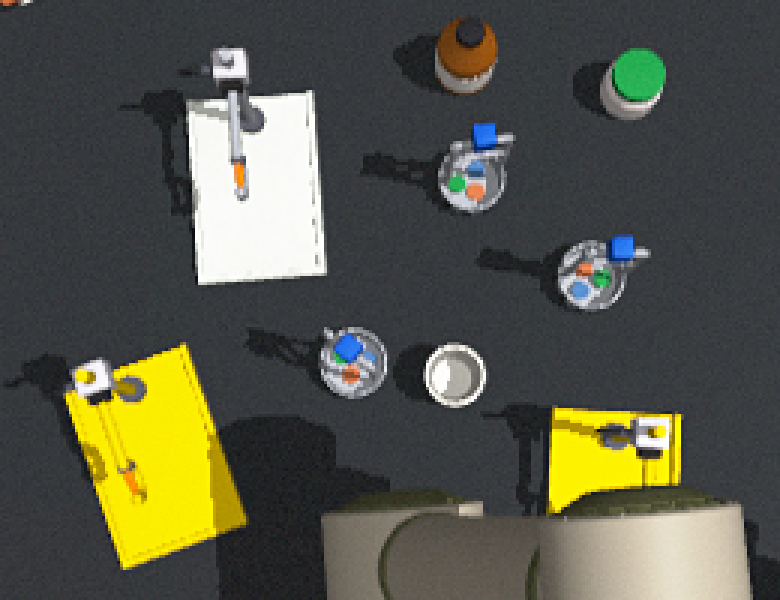

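Baskets appear at top-crop pixels (595,275), (472,175) and (352,362). The stands are white at (235,150) and yellow at (125,460) and (640,450). Image right is −y, so I take the basket at top-crop (595,275), which is scene-crop (210,285) with jar and bottle beyond it. The stand is the white one, with its rod on the world +x side. Next is one close composite crop to check this.

```bash
python3 - <<'E'
import cv2,numpy as np
s=cv2.imread("pics/scene0.png");t=cv2.imread("pics/top0.png")
def c(a,x,y,w,h,f): return cv2.resize(a[y:y+h,x:x+w],(int(w*f),int(h*f)),interpolation=cv2.INTER_CUBIC)
A=c(s,230,170,50,100,6)[:, :]      # 300x600
B=np.vstack([c(t,370,182,50,40,6),c(t,252,120,50,60,6)]) # 300x600
C=c(s,360,230,33,100,6)
cv2.imwrite("pics/c1.png",np.hstack([A,B,C]))
E
```

```text
(no output)
```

View pics/c1.png

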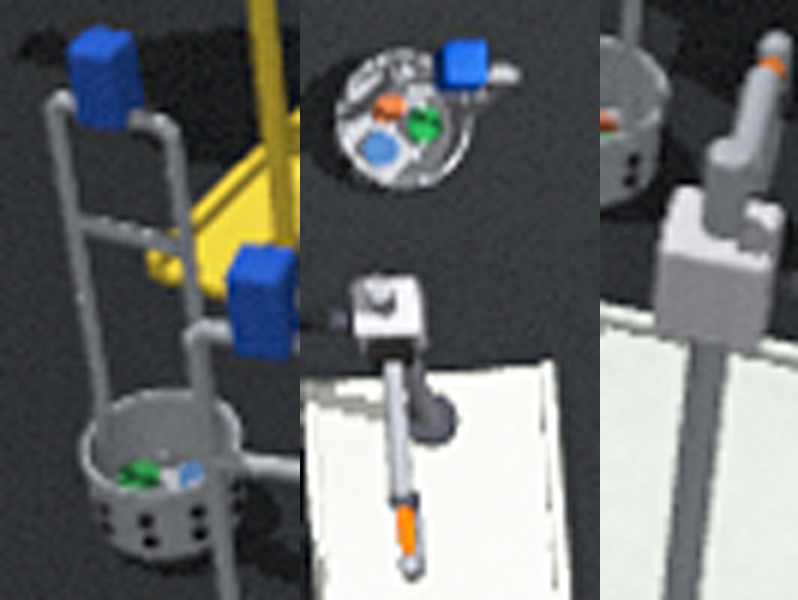

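Crop shows the chosen basket: grip at scene (247.5,183), top (397.2,192.8); rung nearly along world y. White stand's hook has rod top at top (264.8,129.5) and nose at (270.8,174). Next I fit both poses.

```bash
cat > h.py <<'E'
from rig import ctrl
import numpy as np
from scipy.optimize import least_squares
C={n:ctrl.get_calibration(n) for n in("scene","top")}
def proj(n,X):
    c=C[n];p=np.atleast_2d(X)@c["R"].T+c["t"];s=p[:,:2]/p[:,2:];r2=(s**2).sum(1,keepdims=True)
    s=s*(1+c["k1"]*r2);return s*np.diag(c["K"])[:2]+c["K"][:2,2]
def pose(P,x,y,a):
    P=np.atleast_2d(P).astype(float);c,s=np.cos(a),np.sin(a)
    return np.c_[x+c*P[:,0]-s*P[:,1],y+s*P[:,0]+c*P[:,1],P[:,2]]
E
python3 - <<'E'
from h import *
S=lambda x,y:(230+x/6,170+y/6); T=lambda x,y:(370+(x-300)/6,182+y/6)
obs=[("scene",(0,0,217),S(105,78)),("top",(0,0,217),T(463,64)),("scene",(0,-26,145),S(75,228)),("scene",(0,26,145),S(183,243)),
("scene",(0,-26,195),S(60,125)),("scene",(0,26,195),S(175,145)),("top",(0,-26,202),T(517,74)),("scene",(0,0,38),S(161,450)),("top",(0,0,38),T(405,120))]
f=lambda p:np.concatenate([proj(n,pose(P,*p))[0]-o for n,P,o in obs])
r=least_squares(f,[500,-200,0]);print("basket",r.x,np.round(r.fun,1))
H=lambda x,y:(252+(x-300)/6,120+(y-240)/6);K=lambda x,y:(360+(x-600)/6,230+y/6)
t1=lambda x,y:(190+x/3,110+y/3)
# p: x,y,yaw,h(seat above 165)
def g(p):
    x,y,a,h=p;z=165+h
    o=[("top",(95,0,258),H(378,295)),("scene",(95,0,258),K(730,155)),("top",(-16,0,z+30),H(413,567)),("scene",(-16,0,z+30),K(775,44)),
       ("top",(95,0,10),H(435,415)),("scene",(-3,0,z+28),K(772,66))]
    e=np.concatenate([proj(n,pose(P,x,y,a))[0]-q for n,P,q in o])
    return e
r=least_squares(g,[550,100,0,18]);print("stand",r.x,np.round(r.fun,1))
def px2w(n,uv,z):
    return least_squares(lambda q:proj(n,[q[0],q[1],z])[0]-uv,[500,0]).x
q=[px2w("top",t1(*u),14) for u in((187,102),(312,92),(326,273),(200,284))];print(np.round(q))
for i in range(4):
    d=q[(i+1)%4]-q[i];print(np.linalg.norm(d),np.degrees(np.arctan2(d[1],d[0])))
for k in("amber_bottle","jar","beaker"):
  for d in ctrl.spot_in("top",k)[:1]: print(k,px2w("top",np.array(d["position"])*[640,400],40))
E
```

```text
basket [ 5.20045737e+02 -1.54324368e+02  2.15563126e-02] [-0.5 -0.4 -2.   0.  -1.  -1.6  0.2  0.5 -1.5 -2.2 -0.9 -1.  -2.2 -0.8
 -0.5 -1.9 -1.7 -0.7]
stand [5.80507808e+02 1.83479867e+02 1.00203989e-01 8.01152169e+00] [-0.7 -1.1 -0.8 -1.7 -1.8 -0.6 -0.3 -0.7 -1.5  0.9 -1.   0.8]
[[692. 257.]
 [706. 129.]
 [517. 108.]
 [503. 236.]]
129.3185512397566 -83.83208302443074
189.2235056245206 -173.87804111510144
128.24639846247194 96.46273599226873
189.88558047053306 6.446142219592122
jar [ 733.53864847 -195.624817  ]
beaker [414.02469746 -20.40735697]
```

Request:
play_rows(motion=[[[0, 0, -7], [0, 0, -6.6]], [[0, 0, -7], [0, 0, -6.6]], [[0, 0, -7], [0, 0, -6.6]], [[0, 0, -7], [0, 0, -6.6]], [[0, 0, -7], [0, 0, -6.6]], [[0, 0, -7], [0, 0, -6.6]], [[0, 0, -7], [0, 0, -6.6]], [[0, 0, -7], [0, 0, -6.6]], [[0, 0, -7], [0, 0, -6.6]], [[0, 0, -7], [0, 0, -6.6]], [[0, 0, -7], [0, 0, -6.4]], [[0, 0, 0], [0, 0, 0]], [[0, 0, 0], [0, 0, 0]]], fingers=85, squeeze=60)

```text
time_s: 1.93
eef_pos: [170.5, -496.6, 308.3]
ee_rot: [0.0, 1.0, 0.01, 0.0]
force: [-0.2, 0.2, 0.2]
grip_width: 0.989
```

```bash
cat >> h.py <<'E'
from scipy.spatial.transform import Rotation as Ro
def rel(target,yaw=None):
    """shift to a target TCP in tool axes (mm) and tool-z turn (deg) to bring tool x to world yaw"""
    s=ctrl.sense();R=Ro.from_quat(np.roll(s["ee_rot"],-1)).as_matrix()
    a=np.degrees(np.arctan2(R[1,0],R[0,0]))
    print("pos",np.round(s["eef_pos"],1),"yaw",round(a,2),"z",np.round(R[:,2],3),"F",np.round(s["force"],1),"w",round(s["grip_width"],3),"t",s["time_s"])
    if target is not None: print("shift",np.round(R.T@(np.array(target)-s["eef_pos"]),1),"turn",None if yaw is None else round(a-yaw,2))
E
python3 - <<'E'
from h import *
d=-.42
S=lambda x,y:(230+x/6+d,170+y/6+d); T=lambda x,y:(370+(x-300)/6+d,182+y/6+d)
obs=[("scene",(0,0,217),S(105,78)),("top",(0,0,217),T(463,64)),("scene",(0,-26,145),S(75,228)),("scene",(0,26,145),S(183,243)),
("scene",(0,-26,195),S(60,125)),("scene",(0,26,195),S(175,145)),("top",(0,-26,202),T(517,74)),("scene",(0,0,38),S(161,450)),("top",(0,0,38),T(405,120))]
f=lambda p:np.concatenate([proj(n,pose(P,*p))[0]-o for n,P,o in obs])
r=least_squares(f,[500,-200,0]);print("basket",r.x,np.round(r.fun,1));b=r.x
H=lambda x,y:(252+(x-300)/6+d,120+(y-240)/6+d);K=lambda x,y:(360+(x-600)/6+d,230+y/6+d)
def g(p):
    x,y,a,h=p;z=165+h
    o=[("top",(95,0,258),H(378,295)),("scene",(95,0,258),K(730,155)),("top",(-16,0,z+30),H(413,567)),("scene",(-16,0,z+30),K(775,44)),
       ("top",(95,0,10),H(435,415)),("scene",(-3,0,z+28),K(772,66))]
    return np.r_[np.concatenate([proj(n,pose(P,x,y,a))[0]-q for n,P,q in o]),(a-.109)*50]
r=least_squares(g,[550,100,0,18]);print("stand",r.x,np.round(r.fun,1))
rel([b[0],b[1],300],np.degrees(b[2]))
E
```

```text
basket [ 5.20272048e+02 -1.54811394e+02  3.19597813e-02] [-0.3  0.1 -1.4  0.4 -0.9 -1.1  0.5  0.9 -1.4 -1.7 -0.6 -0.7 -1.6 -0.6
 -0.3 -1.5 -1.1 -0.4]
stand [5.81147478e+02 1.83043785e+02 1.05815091e-01 9.42635289e+00] [-0.3 -0.9 -0.4 -1.  -1.3 -0.6 -0.2 -0.8 -1.1  1.1 -0.9  0.8 -0.2]
pos [ 170.5 -496.6  308.3] yaw 1.16 z [ 0. -0. -1.] F [-0.2  0.2  0.2] w 0.989 t 1.9333
shift [ 356.6 -334.6    8.2] turn -0.67
```

Request:
play_rows(motion=[[[25.5, -23.9, 0], [0, 0, 0]], [[25.5, -23.9, 0], [0, 0, 0]], [[25.5, -23.9, 0], [0, 0, 0]], [[25.5, -23.9, 0], [0, 0, 0]], [[25.5, -23.9, 0], [0, 0, 0]], [[25.5, -23.9, 0], [0, 0, 0]], [[25.5, -23.9, 0], [0, 0, 0]], [[25.5, -23.9, 0], [0, 0, 0]], [[25.5, -23.9, 0], [0, 0, 0]], [[25.5, -23.9, 0], [0, 0, 0]], [[25.5, -23.9, 0], [0, 0, 0]], [[25.5, -23.9, 0], [0, 0, 0]], [[25.5, -23.9, 0], [0, 0, 0]], [[25.1, -23.9, 0], [0, 0, -0.4]], [[0, 0, 0], [0, 0, 0]], [[0, 0, 0], [0, 0, 0]], [[0, 0, 0], [0, 0, 0]]])

```text
time_s: 3.35
eef_pos: [518.7, -153.9, 307.8]
ee_rot: [-0.0, 1.0, 0.014, -0.0]
force: [0.1, -0.0, -0.8]
grip_width: 0.994
```

```bash
python3 - <<'E'
from h import *
import cv2
rel([520.3,-154.8,203],1.6)
s=ctrl.capture("scene");t=ctrl.capture("top")
def c(a,x,y,w,h,f): return cv2.resize(a[y:y+h,x:x+w],(int(w*f),int(h*f)),interpolation=cv2.INTER_CUBIC)
cv2.imwrite("pics/c2.png",np.hstack([c(s,200,110,100,150,4),c(t,345,130,100,150,4)])[:,:,::-1])
E
```

```text
pos [ 518.7 -153.9  307.8] yaw 1.64 z [-0.001  0.    -1.   ] F [ 0.1 -0.  -0.8] w 0.994 t 3.35
shift [  1.7   1.  104.8] turn 0.04
```

View pics/c2.png

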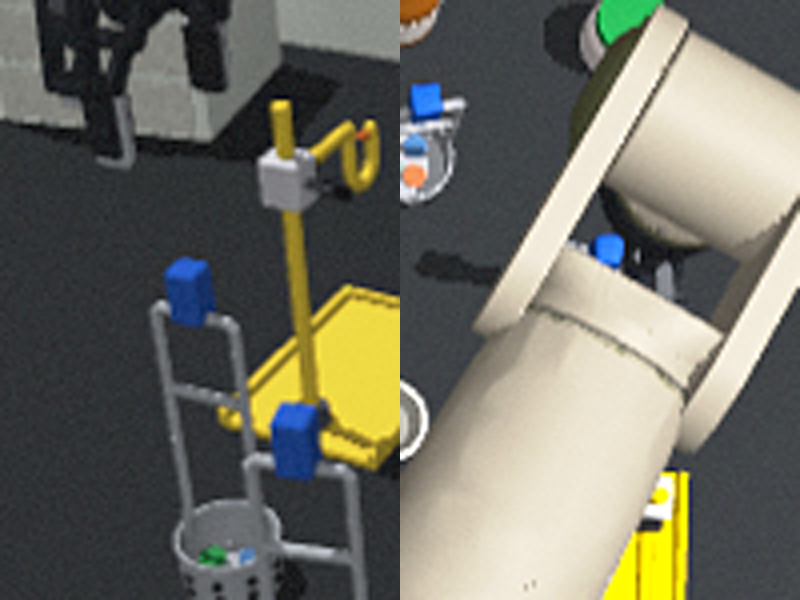

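```bash
python3 - <<'E'
from h import *
print(proj("scene",[[518.7,-153.9,321],[476,-155,315],[561,-153,315]]))
E
```

```text
[[241.06630749 139.73066869]
 [251.93192637 134.18628286]
 [230.1222968  151.17249898]]
```

Request:
play_rows(motion=[[[0.4, 0.2, 15], [0, 0, 0]], [[0.4, 0.2, 15], [0, 0, 0]], [[0.4, 0.2, 15], [0, 0, 0]], [[0.4, 0.2, 15], [0, 0, 0]], [[0, 0.2, 15], [0, 0, 0]], [[0, 0, 15], [0, 0, 0]], [[0, 0, 14.8], [0, 0, 0]], [[0, 0, 0], [0, 0, 0]], [[0, 0, 0], [0, 0, 0]], [[0, 0, 0], [0, 0, 0]]])

```text
time_s: 4.28
eef_pos: [520.8, -155.3, 204.6]
ee_rot: [0.0, 1.0, 0.015, 0.001]
force: [0.2, 0.1, 0.2]
grip_width: 0.995
```

```bash
python3 - <<'E'
from h import *
import cv2
rel([520.3,-154.8,203],1.6)
s=ctrl.capture("scene")
def c(a,x,y,w,h,f): return cv2.resize(a[y:y+h,x:x+w],(int(w*f),int(h*f)),interpolation=cv2.INTER_CUBIC)
cv2.imwrite("pics/c3.png",c(s,205,130,90,75,6)[:,:,::-1])
E
```

```text
pos [ 520.8 -155.3  204.6] yaw 1.68 z [ 0.001 -0.001 -1.   ] F [0.2 0.1 0.2] w 0.995 t 4.2833
shift [-0.5 -0.5  1.6] turn 0.08
```

View pics/c3.png

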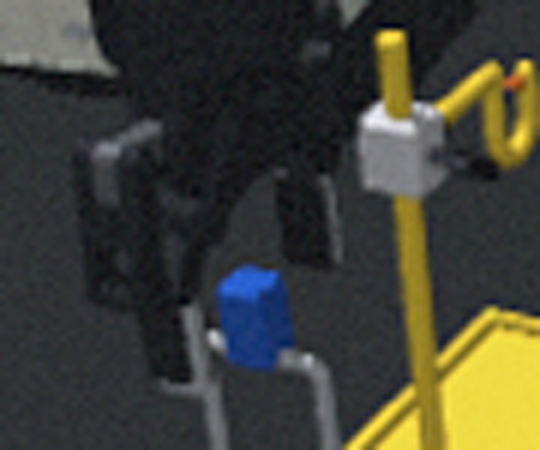

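The grip at crop (253,318) sits midway between the fingertips at (180,385) and (315,260). Closing on it now.

Request:
play_rows(motion=[[[0, 0, 1.5], [0, 0, 0]], [[0, 0, 0], [0, 0, 0]], [[0, 0, 0], [0, 0, 0]], [[0, 0, 0], [0, 0, 0]], [[0, 0, 0], [0, 0, 0]], [[0, 0, 0], [0, 0, 0]], [[0, 0, 0], [0, 0, 0]], [[0, 0, 0], [0, 0, 0]], [[0, 0, 0], [0, 0, 0]], [[0, 0, 0], [0, 0, 0]], [[0, 0, 0], [0, 0, 0]], [[0, 0, 0], [0, 0, 0]], [[0, 0, 0], [0, 0, 0]], [[0, 0, 0], [0, 0, 0]]], fingers=5, squeeze=60)

```text
time_s: 5.5
eef_pos: [520.7, -154.6, 202.1]
ee_rot: [0.0, 1.0, 0.015, -0.0]
force: [-2.2, -1.2, 3.1]
grip_width: 0.226
```

Request:
play_rows(motion=[[[0, 0, -3], [0, 0, 0]], [[0, 0, -3], [0, 0, 0]], [[0, 0, -3], [0, 0, 0]], [[0, 0, -3], [0, 0, 0]], [[0, 0, -5], [0, 0, 0]], [[0, 0, -8], [0, 0, 0]], [[0, 0, -10], [0, 0, 0]], [[0, 0, -15], [0, 0, 0]], [[0, 0, -15], [0, 0, 0]], [[0, 0, -20], [0, 0, 0]], [[0, 0, -20], [0, 0, 0]], [[0, 0, -20], [0, 0, 0]], [[0, 0, -20], [0, 0, 0]], [[0, 0, -10], [0, 0, 0]], [[0, 0, -5], [0, 0, 0]], [[0, 0, 0], [0, 0, 0]], [[0, 0, 0], [0, 0, 0]], [[0, 0, 0], [0, 0, 0]]])

```text
time_s: 7.0
eef_pos: [520.5, -154.5, 360.8]
ee_rot: [-0.001, 1.0, 0.015, -0.001]
force: [0.2, -0.5, -3.4]
grip_width: 0.223
```

```bash
python3 - <<'E'
from h import *
rel(None)
a=.106
for p in((-95,0),(-60,0)):
  t=pose((*p,0),581.1,183.0,a)[0];print(t);rel([t[0],t[1],360],np.degrees(a))
E
```

```text
pos [ 520.5 -154.5  360.8] yaw 1.75 z [-0.002  0.001 -1.   ] F [ 0.2 -0.5 -3.4] w 0.223 t 7.0
[486.63321046 172.94884716   0.        ]
pos [ 520.5 -154.5  360.8] yaw 1.75 z [-0.002  0.001 -1.   ] F [ 0.2 -0.5 -3.4] w 0.223 t 7.0
shift [ -23.8 -328.3    1.2] turn -4.32
[521.4367645  176.65190347   0.        ]
pos [ 520.5 -154.5  360.8] yaw 1.75 z [-0.002  0.001 -1.   ] F [ 0.2 -0.5 -3.4] w 0.223 t 7.0
shift [  11.1 -330.9    1.2] turn -4.32
```

Request:
play_rows(motion=[[[0, 0, -6], [0, 0, 0]], [[0, 0, -14], [0, 0, 0]], [[-2, 0, -20], [0, 0, 0]], [[-6, 0, -20], [0, 0, 0]], [[-6, 0, -15], [0, 0, 0]], [[-6, 0, -8], [0, 0, 0]], [[-4, 0, -2], [0, 0, 0]], [[0, 0, 0], [0, 0, 0]], [[0, 0, 0], [0, 0, 0]]])

```text
time_s: 7.75
eef_pos: [496.7, -155.3, 446.1]
ee_rot: [-0.0, 1.0, 0.015, -0.001]
force: [0.6, -0.4, -2.9]
grip_width: 0.225
```

Request:
play_rows(motion=[[[0, -6, 0], [0, 0, 0]], [[0, -14, 0], [0, 0, 0]], [[0, -22, 0], [0, 0, 0]], [[0, -28, 0], [0, 0, 0]], [[0, -28, 0], [0, 0, 0]], [[0, -28, 0], [0, 0, 0]], [[0, -28, 0], [0, 0, 0]], [[0, -28, 0], [0, 0, 0]], [[0, -28, 0], [0, 0, 0]], [[0, -28, 0], [0, 0, 0]], [[0, -28, 0], [0, 0, 0]], [[0, -28, 0], [0, 0, 0]], [[0, -20, 0], [0, 0, 0]], [[0, -10, 0], [0, 0, 0]], [[0, -4, 0], [0, 0, -1]], [[0, 0, 0], [0, 0, -1]], [[0, 0, 0], [0, 0, -1]], [[0, 0, 0], [0, 0, -1.3]], [[0, 0, 0], [0, 0, 0]], [[0, 0, 0], [0, 0, 0]]])

```text
time_s: 9.42
eef_pos: [486.8, 171.9, 447.0]
ee_rot: [0.0, 0.999, 0.052, 0.0]
force: [-1.0, 0.2, -2.8]
grip_width: 0.225
```

```bash
python3 - <<'E'
from h import *
t=pose((-95,0,0),581.1,183.0,.106)[0];rel([t[0],t[1],286],6.07)
E
```

```text
pos [486.8 171.9 447. ] yaw 5.99 z [ 0. -0. -1.] F [-1.   0.2 -2.8] w 0.225 t 9.4167
shift [-1.00e-01 -1.10e+00  1.61e+02] turn -0.08
```

Request:
play_rows(motion=[[[0, -0.5, 6], [0, 0, 0]], [[0, -0.5, 14], [0, 0, 0]], [[0, 0, 20], [0, 0, 0]], [[0, 0, 20], [0, 0, 0]], [[0, 0, 20], [0, 0, 0]], [[0, 0, 20], [0, 0, 0]], [[0, 0, 20], [0, 0, 0]], [[0, 0, 20], [0, 0, 0]], [[0, 0, 13], [0, 0, 0]], [[0, 0, 6], [0, 0, 0]], [[0, 0, 2], [0, 0, 0]], [[0, 0, 0], [0, 0, 0]], [[0, 0, 0], [0, 0, 0]], [[0, 0, 0], [0, 0, 0]]])

```text
time_s: 10.58
eef_pos: [486.9, 173.5, 286.9]
ee_rot: [-0.0, 0.999, 0.053, 0.001]
force: [0.3, 0.5, -3.4]
grip_width: 0.222
```

```bash
python3 - <<'E'
from h import *
import cv2
t=pose((-95,0,0),581.1,183.0,.106)[0];rel([t[0],t[1],286],6.07)
s=ctrl.capture("scene");T=ctrl.capture("top")
def c(a,x,y,w,h,f): return cv2.resize(a[y:y+h,x:x+w],(int(w*f),int(h*f)),interpolation=cv2.INTER_CUBIC)
cv2.imwrite("pics/c4.png",np.hstack([c(s,335,180,80,120,5),c(T,235,110,80,120,5)])[:,:,::-1])
E
```

```text
pos [486.9 173.5 286.9] yaw 6.05 z [ 0.002  0.    -1.   ] F [ 0.3  0.5 -3.4] w 0.222 t 10.5833
shift [-0.4  0.6  0.9] turn -0.02
```

View pics/c4.png

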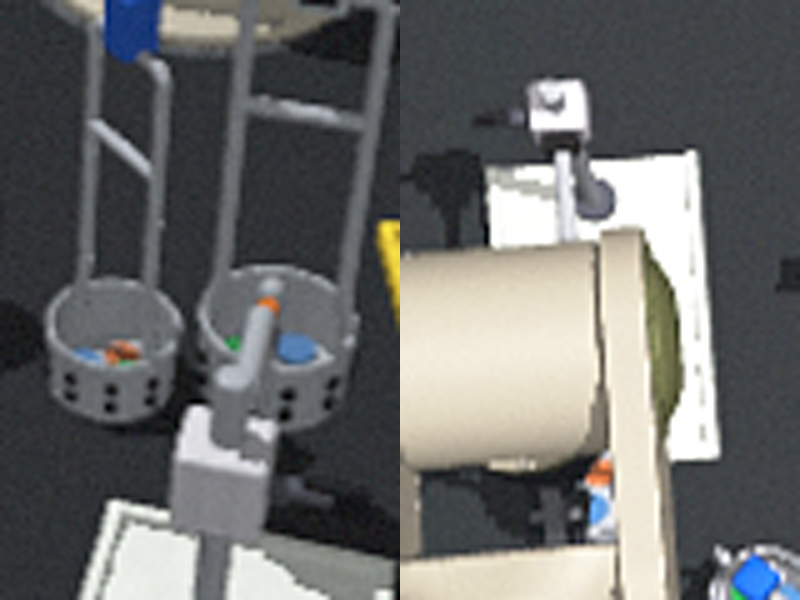

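The held basket's bar ends show at scene tile (245,103) and (370,122), and the hook nose at (273,287), centred between the uprights. I use this to check the fit of the bar against the hook.

```bash
python3 - <<'E'
from h import *
q=lambda x,y:np.array((335+x/5-.4,180+y/5-.4))
bar=pose(((0,-26,229.9),(0,26,229.9)),486.9,173.5,.1056)
print("bar pred",proj("scene",bar),"obs",q(245,103),q(370,122))
rim=proj("scene",[486.9,173.5,229.9-107]);print("rim pred",rim,"obs",q(278,322))
K=lambda x,y:(360+(x-600)/6-.42,230+y/6-.42)
print(K(775,42),q(273,285),K(730,155),q(236,380))
for h in(0,5,10,15,20,25):
    z=165+h;P=pose(((-16,0,z+32),(-2,0,z+28),(16,0,z+45),(95,0,258)),581.1,183.0,.106)
    print(h,"scene",np.round(proj("scene",P),1).tolist(),"top",np.round(proj("top",P[[0,3]]),1).tolist())
E
```

```text
bar pred [[382.98941264 199.62602077]
 [409.31332792 203.7811124 ]] obs [383.6 200.2] [408.6 204. ]
rim pred [[390.75716232 242.36793749]] obs [390.2 244. ]
(388.74666666666667, 236.58) [389.2 236.6] (381.24666666666667, 255.41333333333336) [381.8 255.6]
0 scene [[388.2, 239.2], [386.8, 245.6], [386.1, 244.9], [380.9, 254.4]] top [[269.4, 174.1], [264.2, 127.8]]
5 scene [[388.4, 237.1], [387.0, 243.5], [386.4, 242.8], [380.9, 254.4]] top [[269.3, 173.7], [264.2, 127.8]]
10 scene [[388.7, 235.1], [387.3, 241.5], [386.6, 240.7], [380.9, 254.4]] top [[269.1, 173.4], [264.2, 127.8]]
15 scene [[388.9, 233.0], [387.6, 239.4], [386.9, 238.5], [380.9, 254.4]] top [[268.9, 173.0], [264.2, 127.8]]
20 scene [[389.2, 230.9], [387.8, 237.3], [387.1, 236.4], [380.9, 254.4]] top [[268.7, 172.7], [264.2, 127.8]]
25 scene [[389.4, 228.8], [388.1, 235.2], [387.4, 234.2], [380.9, 254.4]] top [[268.5, 172.3], [264.2, 127.8]]
```

Request:
play_rows(motion=[[[4, 0.2, 0], [0, 0, 0]], [[8, 0.2, 0], [0, 0, 0]], [[12, 0.2, 0], [0, 0, 0]], [[12, 0, 0], [0, 0, 0]], [[12, 0, 0], [0, 0, 0]], [[12, 0, 0], [0, 0, 0]], [[12, 0, 0], [0, 0, 0]], [[10, 0, 0], [0, 0, 0]], [[7, 0, 0], [0, 0, 0]], [[4, 0, 0], [0, 0, 0]], [[2, 0, 0], [0, 0, 0]], [[0, 0, 0], [0, 0, 0]], [[0, 0, 0], [0, 0, 0]], [[0, 0, 0], [0, 0, 0]]])

```text
time_s: 11.85
eef_pos: [580.9, 183.0, 286.2]
ee_rot: [0.0, 0.999, 0.053, 0.0]
force: [0.4, 0.6, -3.4]
grip_width: 0.221
```

```bash
python3 - <<'E'
from h import *
import cv2
rel([581.1,183.0,286],6.07)
s=ctrl.capture("scene");T=ctrl.capture("top")
def c(a,x,y,w,h,f): return cv2.resize(a[y:y+h,x:x+w],(int(w*f),int(h*f)),interpolation=cv2.INTER_CUBIC)
cv2.imwrite("pics/c5.png",c(s,350,190,80,100,6)[:,:,::-1])
E
```

```text
pos [580.9 183.  286.2] yaw 6.06 z [ 0. -0. -1.] F [ 0.4  0.6 -3.4] w 0.221 t 11.85
shift [0.2 0.  0.2] turn -0.01
```

View pics/c5.png

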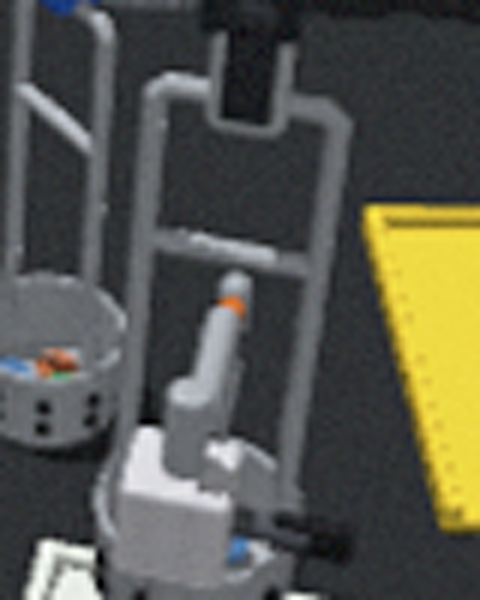

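Bar spans (155,238)–(315,262) with the nose centred below it at (235,285), so the nose is under the bar with nothing touching. Descending and feeling for the gate.

Request:
play_rows(motion=[[[0, 0, 3], [0, 0, 0]], [[0, 0, 4], [0, 0, 0]], [[0, 0, 4], [0, 0, 0]], [[0, 0, 3], [0, 0, 0]], [[0, 0, 1], [0, 0, 0]], [[0, 0, 0], [0, 0, 0]], [[0, 0, 0], [0, 0, 0]]])

```text
time_s: 12.53
eef_pos: [581.2, 183.0, 271.0]
ee_rot: [-0.0, 0.999, 0.053, 0.0]
force: [-0.1, 0.6, -2.6]
grip_width: 0.226
```

Request:
play_rows(motion=[[[0, 0, 1], [0, 0, 0]], [[0, 0, 1], [0, 0, 0]], [[0, 0, 1], [0, 0, 0]], [[0, 0, 1], [0, 0, 0]], [[0, 0, 0], [0, 0, 0]], [[0, 0, 0], [0, 0, 0]]])

```text
time_s: 13.03
eef_pos: [581.1, 182.9, 266.9]
ee_rot: [-0.0, 0.999, 0.053, -0.0]
force: [0.5, 0.3, -2.8]
grip_width: 0.225
```

Request:
play_rows(motion=[[[0, 0, 1], [0, 0, 0]], [[0, 0, 1], [0, 0, 0]], [[0, 0, 1], [0, 0, 0]], [[0, 0, 0], [0, 0, 0]], [[0, 0, 0], [0, 0, 0]]])

```text
time_s: 13.45
eef_pos: [581.2, 183.0, 264.4]
ee_rot: [-0.0, 0.999, 0.053, 0.0]
force: [0.3, 0.6, 0.2]
grip_width: 0.225
```

Request:
play_rows(motion=[[[0, 0, 1], [0, 0, 0]], [[0, 0, 1], [0, 0, 0]], [[0, 0, 1], [0, 0, 0]], [[0, 0, 0], [0, 0, 0]], [[0, 0, 0], [0, 0, 0]]])

```text
time_s: 13.87
eef_pos: [581.3, 183.0, 262.4]
ee_rot: [-0.0, 0.999, 0.053, 0.001]
force: [-2.4, 0.9, 6.9]
grip_width: 0.224
```

Request:
play_rows(motion=[[[0, 0, 1], [0, 0, 0]], [[0, 0, 1], [0, 0, 0]], [[0, 0, 1], [0, 0, 0]], [[0, 0, 0], [0, 0, 0]], [[0, 0, 0], [0, 0, 0]]])

```text
time_s: 14.28
eef_pos: [581.5, 183.0, 259.9]
ee_rot: [-0.0, 0.999, 0.053, 0.002]
force: [-2.2, -0.2, 8.8]
grip_width: 0.227
```

Request:
play_rows(motion=[[[0, 0, 1], [0, 0, 0]], [[0, 0, 1], [0, 0, 0]], [[0, 0, 1], [0, 0, 0]], [[0, 0, 0], [0, 0, 0]], [[0, 0, 0], [0, 0, 0]]])

```text
time_s: 14.7
eef_pos: [581.4, 183.0, 257.2]
ee_rot: [-0.0, 0.999, 0.053, 0.002]
force: [-3.9, -0.8, 10.9]
grip_width: 0.223
```

Request:
play_rows(motion=[[[0, 0, 1], [0, 0, 0]], [[0, 0, 1], [0, 0, 0]], [[0, 0, 1], [0, 0, 0]], [[0, 0, 1], [0, 0, 0]], [[0, 0, 0], [0, 0, 0]], [[0, 0, 0], [0, 0, 0]]])

```text
time_s: 15.2
eef_pos: [580.5, 183.0, 252.2]
ee_rot: [-0.0, 0.999, 0.053, -0.0]
force: [-5.3, -1.2, 7.1]
grip_width: 0.226
```

Request:
play_rows(motion=[[[0, 0, 1], [0, 0, 0]], [[0, 0, 1], [0, 0, 0]], [[0, 0, 1], [0, 0, 0]], [[0, 0, 1], [0, 0, 0]], [[0, 0, 0], [0, 0, 0]], [[0, 0, 0], [0, 0, 0]]])

```text
time_s: 15.7
eef_pos: [580.1, 183.0, 247.3]
ee_rot: [0.0, 0.999, 0.053, -0.001]
force: [-6.1, -0.4, 4.4]
grip_width: 0.226
```

Request:
play_rows(motion=[[[0, 0, 1], [0, 0, 0]], [[0, 0, 1], [0, 0, 0]], [[0, 0, 1], [0, 0, 0]], [[0, 0, 1], [0, 0, 0]], [[0, 0, 0], [0, 0, 0]], [[0, 0, 0], [0, 0, 0]]])

```text
time_s: 16.2
eef_pos: [580.0, 183.0, 242.9]
ee_rot: [0.0, 0.999, 0.053, -0.002]
force: [-6.3, -0.6, 1.7]
grip_width: 0.222
```

Request:
play_rows(motion=[[[0, 0, 1], [0, 0, 0]], [[0, 0, 1], [0, 0, 0]], [[0, 0, 1], [0, 0, 0]], [[0, 0, 0], [0, 0, 0]], [[0, 0, 0], [0, 0, 0]]])

```text
time_s: 16.62
eef_pos: [579.9, 183.0, 239.7]
ee_rot: [0.0, 0.999, 0.053, -0.002]
force: [-6.5, -0.3, 1.7]
grip_width: 0.226
```

Request:
play_rows(motion=[[[0, 0, 1], [0, 0, 0]], [[0, 0, 1], [0, 0, 0]], [[0, 0, 1], [0, 0, 0]], [[0, 0, 0], [0, 0, 0]], [[0, 0, 0], [0, 0, 0]]])

```text
time_s: 17.03
eef_pos: [579.6, 182.9, 236.0]
ee_rot: [0.0, 0.999, 0.053, -0.003]
force: [-6.8, -1.2, -1.6]
grip_width: 0.227
```

Request:
play_rows(motion=[[[0, 0, 1], [0, 0, 0]], [[0, 0, 1], [0, 0, 0]], [[0, 0, 0], [0, 0, 0]], [[0, 0, 0], [0, 0, 0]]])

```text
time_s: 17.37
eef_pos: [581.2, 182.9, 234.6]
ee_rot: [0.0, 0.999, 0.053, -0.0]
force: [1.1, -0.4, -3.4]
grip_width: 0.227
```

Request:
play_rows(motion=[[[0, 0, 1], [0, 0, 0]], [[0, 0, 0.5], [0, 0, 0]], [[0, 0, 0], [0, 0, 0]], [[0, 0, 0], [0, 0, 0]]])

```text
time_s: 17.7
eef_pos: [581.2, 182.9, 233.5]
ee_rot: [-0.0, 0.999, 0.053, 0.0]
force: [0.3, -0.9, -3.4]
grip_width: 0.225
```

The side force vanished, so the gate has snapped past. Tugging up.

Request:
play_rows(motion=[[[0, 0, -1], [0, 0, 0]], [[0, 0, -2], [0, 0, 0]], [[0, 0, -2], [0, 0, 0]], [[0, 0, -2], [0, 0, 0]], [[0, 0, -2], [0, 0, 0]], [[0, 0, -2], [0, 0, 0]], [[0, 0, -1], [0, 0, 0]], [[0, 0, -1], [0, 0, 0]], [[0, 0, 0], [0, 0, 0]], [[0, 0, 0], [0, 0, 0]]])

```text
time_s: 18.53
eef_pos: [581.1, 183.0, 246.5]
ee_rot: [0.0, 0.999, 0.053, -0.0]
force: [-0.9, -0.2, -2.5]
grip_width: 0.225
```

Request:
play_rows(motion=[[[0, 0, -1], [0, 0, 0]], [[0, 0, -1], [0, 0, 0]], [[0, 0, 0], [0, 0, 0]], [[0, 0, 0], [0, 0, 0]]])

```text
time_s: 18.87
eef_pos: [581.2, 183.0, 248.6]
ee_rot: [0.0, 0.999, 0.053, 0.0]
force: [0.3, -0.2, -3.2]
grip_width: 0.224
```

Request:
play_rows(motion=[[[0, 0, -1], [0, 0, 0]], [[0, 0, -1], [0, 0, 0]], [[0, 0, 0], [0, 0, 0]], [[0, 0, 0], [0, 0, 0]]])

```text
time_s: 19.2
eef_pos: [581.2, 183.0, 250.6]
ee_rot: [-0.0, 0.999, 0.053, 0.0]
force: [-1.1, 0.1, -2.9]
grip_width: 0.221
```

Request:
play_rows(motion=[[[0, 0, -1], [0, 0, 0]], [[0, 0, -1], [0, 0, 0]], [[0, 0, 0], [0, 0, 0]], [[0, 0, 0], [0, 0, 0]]])

```text
time_s: 19.53
eef_pos: [581.2, 183.0, 252.6]
ee_rot: [-0.0, 0.999, 0.053, 0.0]
force: [0.6, 0.6, -2.8]
grip_width: 0.226
```

Request:
play_rows(motion=[[[0, 0, -1], [0, 0, 0]], [[0, 0, 0], [0, 0, 0]], [[0, 0, 0], [0, 0, 0]]])

```text
time_s: 19.78
eef_pos: [581.1, 183.0, 253.3]
ee_rot: [0.0, 0.999, 0.053, -0.0]
force: [1.0, -0.5, -5.4]
grip_width: 0.224
```

Request:
play_rows(motion=[[[0, 0, -1], [0, 0, 0]], [[0, 0, 0], [0, 0, 0]], [[0, 0, 0], [0, 0, 0]], [[0, 0, 0], [0, 0, 0]]])

```text
time_s: 20.12
eef_pos: [581.0, 182.9, 254.0]
ee_rot: [-0.0, 0.999, 0.053, -0.0]
force: [0.9, 0.6, -9.1]
grip_width: 0.223
```

Gate holds: about 6 N of tug at bar height ≈197. Lowering to the seat.

Request:
play_rows(motion=[[[0, 0, 1], [0, 0, 0]], [[0, 0, 2], [0, 0, 0]], [[0, 0, 3], [0, 0, 0]], [[0, 0, 3], [0, 0, 0]], [[0, 0, 3], [0, 0, 0]], [[0, 0, 3], [0, 0, 0]], [[0, 0, 2], [0, 0, 0]], [[0, 0, 2], [0, 0, 0]], [[0, 0, 1], [0, 0, 0]], [[0, 0, 1], [0, 0, 0]], [[0, 0, 0], [0, 0, 0]], [[0, 0, 0], [0, 0, 0]]])

```text
time_s: 21.12
eef_pos: [581.2, 183.0, 233.6]
ee_rot: [-0.0, 0.999, 0.053, 0.0]
force: [0.9, 0.2, -3.3]
grip_width: 0.227
```

Request:
play_rows(motion=[[[0, 0, 0.5], [0, 0, 0]], [[0, 0, 0.5], [0, 0, 0]], [[0, 0, 0], [0, 0, 0]], [[0, 0, 0], [0, 0, 0]]])

```text
time_s: 21.45
eef_pos: [581.1, 183.0, 232.5]
ee_rot: [-0.0, 0.999, 0.053, -0.0]
force: [-0.6, -0.4, -3.0]
grip_width: 0.224
```

Request:
play_rows(motion=[[[0, 0, 0.5], [0, 0, 0]], [[0, 0, 0.5], [0, 0, 0]], [[0, 0, 0], [0, 0, 0]], [[0, 0, 0], [0, 0, 0]]])

```text
time_s: 21.78
eef_pos: [581.2, 183.0, 231.5]
ee_rot: [-0.0, 0.999, 0.053, 0.0]
force: [-0.0, -0.6, -2.5]
grip_width: 0.226
```

Request:
play_rows(motion=[[[0, 0, 0.5], [0, 0, 0]], [[0, 0, 0.5], [0, 0, 0]], [[0, 0, 0], [0, 0, 0]], [[0, 0, 0], [0, 0, 0]]])

```text
time_s: 22.12
eef_pos: [581.2, 183.0, 230.9]
ee_rot: [-0.0, 0.999, 0.053, 0.0]
force: [-1.2, 0.0, 1.1]
grip_width: 0.222
```

Request:
play_rows(motion=[[[0, 0, 0.5], [0, 0, 0]], [[0, 0, 0.3], [0, 0, 0]], [[0, 0, 0], [0, 0, 0]], [[0, 0, 0], [0, 0, 0]]])

```text
time_s: 22.45
eef_pos: [581.3, 183.0, 230.3]
ee_rot: [-0.0, 0.999, 0.053, 0.001]
force: [-1.5, 0.2, 4.8]
grip_width: 0.223
```

Request:
play_rows(motion=[[[-0.5, 0, -0.5], [0, 0, 0]], [[-0.5, 0, -0.2], [0, 0, 0]], [[0, 0, 0], [0, 0, 0]], [[0, 0, 0], [0, 0, 0]]])

```text
time_s: 22.78
eef_pos: [580.3, 182.9, 230.5]
ee_rot: [-0.0, 0.999, 0.053, 0.0]
force: [1.5, 0.3, 2.9]
grip_width: 0.225
```

Request:
play_rows(motion=[[[0, 0, 0], [0, 0, 0]], [[0, 0, 0], [0, 0, 0]], [[0, 0, 0], [0, 0, 0]], [[0, 0, 0], [0, 0, 0]], [[0, 0, 0], [0, 0, 0]], [[0, 0, 0], [0, 0, 0]], [[0, 0, 0], [0, 0, 0]], [[0, 0, 0], [0, 0, 0]], [[0, 0, 0], [0, 0, 0]], [[0, 0, 0], [0, 0, 0]]], fingers=60)

```text
time_s: 23.62
eef_pos: [580.1, 182.9, 230.4]
ee_rot: [-0.0, 0.999, 0.053, 0.0]
force: [-0.0, -0.3, -0.2]
grip_width: 0.704
```

```bash
python3 - <<'E'
from h import *
import cv2
rel(None)
s=ctrl.capture("scene")
cv2.imwrite("pics/c6.png",cv2.resize(s[180:320,340:440],None,fx=4.2,fy=4.2,interpolation=cv2.INTER_CUBIC)[:,:,::-1])
E
```

```text
pos [580.1 182.9 230.4] yaw 6.06 z [ 0.  0. -1.] F [-0.  -0.3 -0.2] w 0.704 t 23.6167
```

View pics/c6.png

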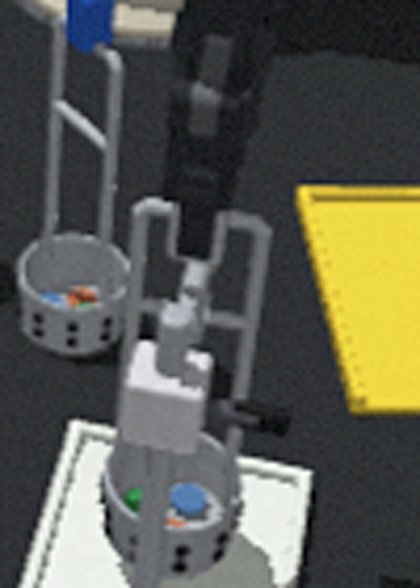

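The basket hangs in the hook and the fingers are free of the block. Retreating straight up.

Request:
play_rows(motion=[[[0, 0, -3], [0, 0, 0]], [[0, 0, -6], [0, 0, 0]], [[0, 0, -10], [0, 0, 0]], [[0, 0, -12], [0, 0, 0]], [[0, 0, -15], [0, 0, 0]], [[0, 0, -20], [0, 0, 0]], [[0, 0, -20], [0, 0, 0]], [[0, 0, -20], [0, 0, 0]], [[0, 0, -15], [0, 0, 0]], [[0, 0, -8], [0, 0, 0]], [[0, 0, -2], [0, 0, 0]], [[0, 0, 0], [0, 0, 0]], [[0, 0, 0], [0, 0, 0]], [[0, 0, 0], [0, 0, 0]], [[0, 0, 0], [0, 0, 0]], [[0, 0, 0], [0, 0, 0]], [[0, 0, 0], [0, 0, 0]], [[0, 0, 0], [0, 0, 0]], [[0, 0, 0], [0, 0, 0]], [[0, 0, 0], [0, 0, 0]]])

```text
time_s: 25.33
eef_pos: [580.2, 182.9, 361.4]
ee_rot: [-0.0, 0.999, 0.053, 0.0]
force: [-0.6, 0.1, -0.0]
grip_width: 0.701
```

Request:
play_rows(motion=[[[0, 0, 0], [0, 0, 0]], [[0, 0, 0], [0, 0, 0]], [[0, 0, 0], [0, 0, 0]], [[0, 0, 0], [0, 0, 0]], [[0, 0, 0], [0, 0, 0]], [[0, 0, 0], [0, 0, 0]], [[0, 0, 0], [0, 0, 0]], [[0, 0, 0], [0, 0, 0]], [[0, 0, 0], [0, 0, 0]], [[0, 0, 0], [0, 0, 0]], [[0, 0, 0], [0, 0, 0]], [[0, 0, 0], [0, 0, 0]], [[0, 0, 0], [0, 0, 0]], [[0, 0, 0], [0, 0, 0]], [[0, 0, 0], [0, 0, 0]], [[0, 0, 0], [0, 0, 0]], [[0, 0, 0], [0, 0, 0]], [[0, 0, 0], [0, 0, 0]], [[0, 0, 0], [0, 0, 0]], [[0, 0, 0], [0, 0, 0]]])

```text
time_s: 27.0
eef_pos: [580.1, 182.9, 361.4]
ee_rot: [-0.0, 0.999, 0.053, -0.0]
force: [-1.0, 0.2, -0.3]
grip_width: 0.699
```

```bash
python3 - <<'E'
from h import *
import cv2,time
rel(None)
a=ctrl.capture("scene")
for i in range(6): b=ctrl.capture("scene")
d=cv2.absdiff(cv2.GaussianBlur(a,(5,5),0),cv2.GaussianBlur(b,(5,5),0))[180:320,340:440];print("diff max",d.max(),d.mean())
cv2.imwrite("pics/c7.png",cv2.resize(b[180:320,340:440],None,fx=4.2,fy=4.2,interpolation=cv2.INTER_CUBIC)[:,:,::-1])
E
```

```text
pos [580.1 182.9 361.4] yaw 6.05 z [-0.  0. -1.] F [-1.   0.2 -0.3] w 0.699 t 27.0
diff max 5 0.6657380952380952
```

View pics/c7.png

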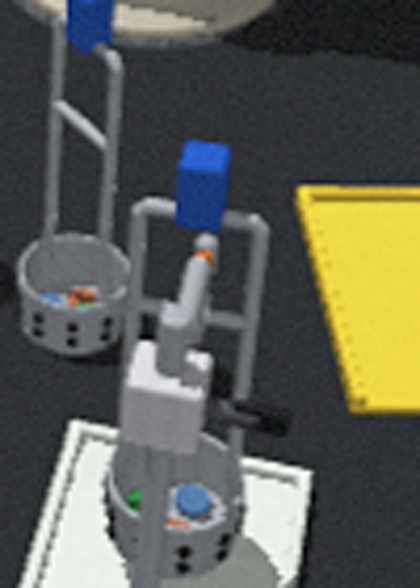

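The basket hangs upright and still behind the shank. The orange gate is shut above it at (205,258), and the gripper is clear. Handing in.

```bash
python3 -c "
from rig import ctrl
print(ctrl.finish_job())"
```

```text
the job is handed in; nothing more can be done
None
```

The rightmost basket now hangs by its lower rung in the white stand's hook, and the job is handed in; no verdict was reported. The arm had used about 27 s of the 64 s when I handed in.

- **Pressing in:** the bar met the gate at about 208 mm. It took at most about 14 N to press it down, and the side force vanished when the gate snapped past.
- **Tug:** pulling up, the bar met the shut gate at about 196 mm and held about 6 N.
- **Seating:** the bar came to rest at about 174 mm, which agrees with the camera estimate of about 174. I then let go and backed straight up.
- **Last checks:** the final picture shows the basket upright with the gate shut above the bar. Pictures taken about 0.3 s apart showed no motion. The gripper is about 130 mm clear and feels no load.
- **Not checked:** I never measured the gate angle or the bar's sideways offset directly. The stand fit is good to roughly 2–3 mm. I did not recheck the bottle, jar and beaker at the end; nothing was moved close to them, and no unexpected force showed.

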